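# Point-and-check, then start the leak test

### The job

Before starting the leak test, do the pointing check: with the fingertips, point from above at the clamp screw that presses on the clamped housing, then at the large pressure gauge on the desk, each time just above it (within 3 cm, not touching) and held there for about two seconds. Then press the start button (the small flat one, not the mushroom-shaped stop) fully in with the fingertips and let it come back out. Do not touch the gauges or the test fixture, and leave the stop button and the loose things on the bench as they are.

Things in the scene. Friction and masses are not known exactly. Their poses are not given: they have to be found in the camera images.
- fixture: Test fixture fixed to the bench, left or right: steel plate 240 (x) x 150 x 18 mm, grey riser with a closed toggle clamp, whose arm runs along x and presses an aluminium valve housing (80 mm flange, 55 mm tall) onto a rubber seal 60 mm from the plate's centre on the -x side. The clamp's black grip reaches 180 mm out on the +x side, 140 mm high. Origin: centre of the plate's underside; z up.
- clamp_screw (a point): Top end of the clamp screw: upright 8 mm steel spindle with nuts at the tip of the toggle clamp's arm, over the middle of the clamped housing. The point is the very top of the spindle, 126 mm above the bench, the highest thing on that side of the fixture; z up.
- desk: Operator's desk fixed to the bench: grey wedge 200 (x) x 300 (y) mm, 55 mm high at its -x edge (towards the robot), 128 mm at +x, panel sloping 20 degrees. On it: large gauge upper +y, small gauge upper -y, stop button lower +y, start button lower -y; the pairs 156 mm apart, the rows 98 mm; a small lamp between the gauges. Origin: centre of its underside; z up.
- large_gauge: Large round pressure gauge, 68 mm diameter, white dial, dark case standing 15 mm out of the sloping panel. Origin: on the panel, at the gauge's centre; z is square out of the panel.
- large_gauge_face (a point): Centre of the large gauge's face (the dial's outermost surface); z is square out of the dial, 20 degrees from vertical, leaning towards the desk's -x side.
- small_gauge: Small round pressure gauge, 42 mm diameter, same build, standing 15 mm out of the panel. Not part of the check. Origin: on the panel, at the gauge's centre; z square out of the panel.
- start (a joint): Travel of the start button in m: 0 out, 0.006 fully in. A spring brings it back out when released; it needs about 1.5 N to begin and 5 N to be fully in.
- start_top (a point): Centre of the top of the start button: flat black round head, 27 mm diameter, standing 10 mm out of a steel bezel of 43 mm diameter that is itself 8 mm high on the panel. z is square out of the panel; the button is pressed along -z. It moves with the button.
- stop (a joint): Travel of the stop button in m: 0 out, 0.006 fully in. Must stay out.
- stop_top (a point): Centre of the top of the stop button: black mushroom head, 40 mm diameter, top 28 mm above the panel. z square out of the panel.
- housing_1: Loose aluminium valve housing waiting for its test: flange 80 mm diameter and 10 mm thick, round body 54 mm, top boss 38 mm, a port 24 mm wide out to 46 mm on its +y side, 55 mm tall, about 0.35 kg, standing on the bench beyond the work. Origin: centre of its underside.
- housing_2: A second loose valve housing, the same as housing_1. Origin: centre of its underside.
- wrench: Loose open-end wrench, 190 mm long, lying on the bench at the left (+y) of the work. Origin: underside, middle; its length is along its x.
- oil_can: Loose green oil can, 68 mm diameter, 80 mm tall, with a thin spout reaching 48 mm out along its +x and 121 mm up. Origin: centre of its underside.

How it is judged (in metres and radians):
On the way, in this order (a step that is already met when the one before it is completed fails the run):
1. the fingertips point at the clamp screw from just above it, without contact, for 1.5 s (horizontal distance between the grasp point and clamp_screw below 0.02 m and z of the grasp point in the frame of clamp_screw above 0.018 m and distance between the grasp point and clamp_screw below 0.06 m), for 1.5 s.
2. the fingertips point at the large gauge from just above its dial, without contact, for 1.5 s (horizontal distance between the grasp point and large_gauge_face below 0.03 m and z of the grasp point in the frame of large_gauge_face above 0.018 m and distance between the grasp point and large_gauge_face below 0.06 m), for 1.5 s.
3. the start button is pressed in by the fingers (value of joint start above 0.0045 m and contact force between the fingers and desk above 0.5 N), for 0.05 s.
At the end, for the whole second after the job is handed in: Clamp screw, then large gauge pointed at (tips within 4 cm, 20 mm sideways of the screw, 30 mm of the gauge's centre; no contact; 1.5 s each), then start pressed 4.5 mm or more; at the end both buttons are out within 1.5 mm and the loose things within 5 mm of their places (value of joint each of start, stop below 0.0015 m and distance of each of housing_1, housing_2, wrench, oil_can from where it was at the start of the episode below 0.005 m); the robot touches nothing.
It fails at once if the test fixture (with its clamp and housing) is touched (contact force between any of the fingers, the arm and fixture above 0.5 N).
It fails at once if a gauge is touched (contact force between any of the fingers, the arm and large_gauge above 0.5 N or contact force between any of the fingers, the arm and small_gauge above 0.5 N).
It fails at once if the stop button is pressed (value of joint stop above 0.0015 m).
It fails at once if a loose thing is pushed, lifted or carried (distance of any of housing_1, housing_2, wrench, oil_can from where it was at the start of the episode above 0.008 m).
It also fails if it takes over 61 s, if anything falls off the work surface, if the arm or the gripper's body presses on something with over 40 N, if the wrist force passes 120 N, or if a joint passes its speed limit or range.

### The arm

A 6-joint arm with a two-finger parallel gripper is mounted at the origin on the work surface. World frame = base frame: x ahead of the robot, y to its left, z up, the work surface at z = 0. Lengths are in mm, angles in rad, forces in N, time in s.
With the tool pointing down it reaches from about 350 to 975 mm from the base axis. Payload 4.9 kg.
Tool frame: the origin (TCP) lies at the very end of the fingers, on their centre line; the grasp point (between the pads) lies 19 mm behind it (env.hold_point_z is the z of the grasp point in the tool frame, in mm); z points along the fingers, y is the direction in which the jaws open and shut (so a half turn about z gives the same grasp; the last joint's range is limited). The gripper opens to 85 mm and grips with 20 to 120 N. Pads are 22 mm wide; open, the fingers measure 114 mm over their backs; the gripper's body (76 mm by 85 mm) begins 54 mm behind the grasp point. The pads swing forward as they close: fully open they stand 13 mm farther back than shut.
Start: joints at [-1.238, 0.053, 1.613, -0, 1.476, -0.119], TCP at [272.858, -562.272, 231.304] pointing down, gripper open.
Joint ranges: [-3.01, 3.01], [-1.01, 2.22], [0.06, 2.58], [-1.02, 4.17], [0.09, 2.62], [-3.14, 3.14]. Speed limits (rad/s): [2.57, 2.57, 3.14, 3.14, 3.14, 3.14].

### API

Orientations are given as a unit quaternion [x, y, z, w].
In Python, from bench import env gives the robot as it stands.
- The arm moves only by the tool jog_arm, never from a script. Its arguments are lists of equal length, an entry for each row: "translation": the shift along the tool's x, y, z in m, a list of three; "rot": the turn, a rotation vector about the tool's x, y, z in degrees, a list of three; "claw": the closure, from 0 (fully open) to 1 (shut). A call has 1 to 5 rows; each row is the pose to reach, as a shift and turn from the pose commanded when the call began, along the tool's axes at that moment; what a row does not reach only later rows make up. A row lasts 1/12 s, in which the tool goes at most 41.7 mm and 7.16 degrees, less where a joint would pass 70% of its speed; a pose out of reach is approached as far as the arm can. A call with a gripper value outside its range is refused whole. The fingers move at their own pace and stop on an object; "squeeze" is the grip in N (left out, the last holds). Time passes only in rows, so rows that repeat a pose let the fingers close. It gives the time, the measured TCP pose, the force and the opening at its end, in the units of the state.
- env.state(): the state, without advancing time (a new reading comes with each control period).
- env.get_image(name): name is "scene" or "top"; returns a dict with "img" (480x640x3 uint8, red, green, blue), "vertical_fov" (degrees; the focal length in pixels is half the picture's height over the tangent of half this angle, whatever the lens; pixels are square), "cx", "cy" (the principal point, pixels), "R" (3x3) and "t" (3): a world point X has camera coordinates R X + t. Camera axes: x right, y down, z forward; pixel columns grow to the right and rows downward; lengths in mm; the calibration is good to about 2 mm. A picture is of the moment at which its call begins. There is no depth.
- env.job_done(): hands the job in, once; it reports no verdict.
Trained networks look in a picture, given as the dict that the camera call returned (one of the last four; its "shot" number tells which), for a name from the list of things; names that differ only in an ending like _2 or _b are one class to them, and where a whole thing is asked for, a point or a joint stands for the part that bears it (a point fixed in the world has none). Each returns a list of dicts, best first, with "score" (0 to 1); they miss things now and then, are a little off and sometimes report something else, mostly with a low value. They report only what shows in the picture. A call takes as long as a camera call.
- env.recognise(picture, name): "rect" ([left, top, width, height] in pixels, round what is visible of it).
- env.masks_of(picture, name): "pixels" (480x640 bool, what is visible of it) and "rect" ([left, top, width, height] in pixels, round what is visible of it).
The state is a dict: "t": time; "joint_pos": joint angles; "qd": joint speeds; "joint_torque": joint torques, N m; "eef_pos": TCP position; "ee_rot": TCP orientation; "wrist_force": force on the tool from outside, world axes, zero at the start; "ft_torque": the same for the moment, N m; "opening": finger opening in mm.
Only numpy, scipy, OpenCV 4.12 (cv2) and the standard library are available. Lean on these libraries where they do the work, as an engineer would, in place of code of your own. Each camera call takes 0.05 s, during which the arm holds its last target.

## Working session

There is one attempt and no reset: what is moved stays moved. The work goes in short steps, Python scripts to look and compute and a tool call to move; the robot and the scene stay as the last step left them, time stands still between calls to the robot, and variables do not carry over. Pictures are saved under pics/ and viewed, and the job is handed in when it is done.

Besides the shell and the picture viewer there is one more tool, called after "Request:" as name(argument=value, ...), one argument or row to a line, values as JSON. jog_arm: Moves the arm, as the interface text tells. Its arguments: {"type":"object","properties":{"translation":{"type":"array"},"rot":{"type":"array"},"claw":{"type":"array"},"squeeze":{"type":"number"}},"required":["translation","rot","claw"]}

```bash
ls; mkdir -p pics; cat > h.py <<'E'
import numpy as np,cv2,pickle
from bench import env
def shoot(n,tag):
    d=env.get_image(n); cv2.imwrite(f'pics/{tag}.png',d['img'][:,:,::-1]); return d
def cam(d):
    f=240/np.tan(np.radians(d['vertical_fov'])/2); return f,np.array(d['R']),np.array(d['t'])
def ray(d,u,v):
    f,R,t=cam(d); r=R.T@np.array([(u-d['cx'])/f,(v-d['cy'])/f,1]); return -R.T@t,r/np.linalg.norm(r)
def onz(d,u,v,z):
    c,r=ray(d,u,v); return c+r*(z-c[2])/r[2]
def proj(d,X):
    f,R,t=cam(d); p=R@np.array(X,float)+t; return np.array([d['cx']+f*p[0]/p[2],d['cy']+f*p[1]/p[2]])
def tri(ds,uvs):
    A=np.zeros((3,3));b=np.zeros(3);L=[]
    for d,(u,v) in zip(ds,uvs):
        c,r=ray(d,u,v);P=np.eye(3)-np.outer(r,r);A+=P;b+=P@c
    return np.linalg.solve(A,b)
E
python3 - <<'E'
from h import *
print(env.state(), env.hold_point_z)
for n in ['scene','top']:
    d=shoot(n,n+'0'); pickle.dump(d,open(n+'0.pkl','wb'))
    c,r=ray(d,320,240); print(n,c,r,d['vertical_fov'],d['cx'],d['cy'])
    for k in ['fixture','clamp_screw','desk','large_gauge','small_gauge','start','stop','housing_1','wrench','oil_can']:
        try: print(k,[(np.round(x['rect']),round(x['score'],2)) for x in env.recognise(d,k)[:3]])
        except Exception as e: print(k,e)
E
```

```text
pics
{'t': 0.0, 'joint_pos': array([-1.23794141e+00,  5.33419010e-02,  1.61431627e+00,  3.34817855e-05,
        1.47602175e+00, -1.18981521e-01]), 'qd': array([-0.00211816,  0.00075207, -0.00256729, -0.00025189,  0.00131593,
        0.00077513]), 'joint_torque': array([ 4.65891062e-04, -3.93673682e+01, -3.70177889e+01, -7.39309166e-05,
        7.07517276e-03,  2.98202082e-06]), 'eef_pos': array([ 272.69594813, -561.66316752,  230.05900445]), 'ee_rot': array([ 9.74588663e-01,  2.23999660e-01, -9.48215809e-05, -1.03945388e-03]), 'wrist_force': array([-0.35862312,  0.83110372, -0.26916991]), 'ft_torque': array([0.01574714, 0.00755212, 0.02503375]), 'opening': 85.79226426961631} -18.700000000000003
scene [1322.13561567 -507.04055439  887.78395612] [-0.59457115  0.47794222 -0.64657279] 48.072047986631986 323.03900157862245 238.82539675866698
fixture [(array([143., 245., 107., 121.]), 0.8)]
clamp_screw [(array([145., 245., 101., 120.]), 0.64)]
desk [(array([284., 177., 141.,  87.]), 0.76), (array([146., 244., 103., 122.]), 0.23)]
large_gauge [(array([284., 179., 141.,  85.]), 0.58), (array
[... 483 characters left out ...]
25433  -0.98003059] 50.63603793699333 319.78365205718393 243.0772270093518
fixture [(array([407., 220.,  86., 157.]), 0.6)]
clamp_screw [(array([410., 225.,  86., 152.]), 0.93)]
desk [(array([162., 221., 167., 149.]), 0.86), (array([111., 270.,  19.,  87.]), 0.52)]
large_gauge [(array([193., 246.,  36.,  35.]), 0.58)]
small_gauge [(array([274., 283.,  21.,  19.]), 0.88)]
start [(array([260., 331.,  10.,  12.]), 0.64)]
stop [(array([186., 298.,  16.,  18.]), 0.65), (array([258., 332.,  15.,   9.]), 0.37)]
housing_1 [(array([287., 166.,  36.,  32.]), 0.7)]
wrench [(array([112., 270.,  16.,  86.]), 0.87), (array([407., 221.,  86., 154.]), 0.56)]
oil_can [(array([423., 148.,  37.,  52.]), 0.57)]
```

View pics/scene0.png

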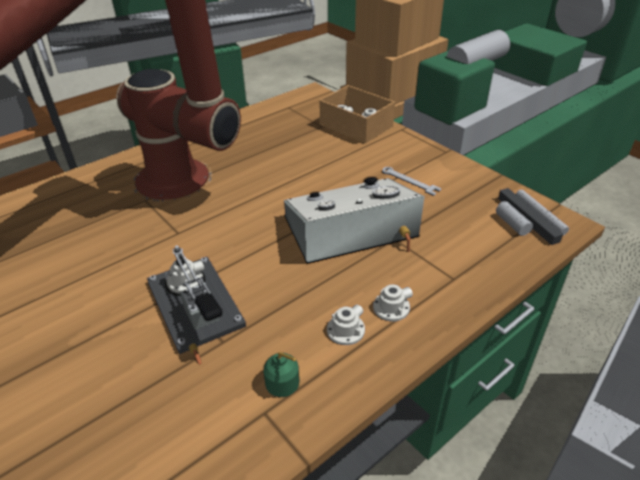

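View pics/top0.png

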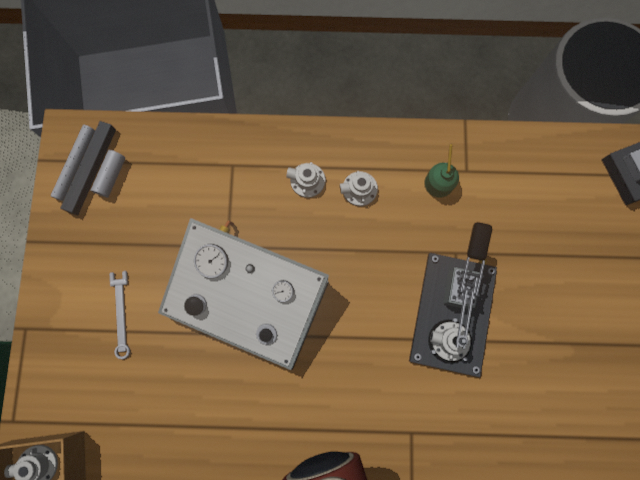

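```bash
python3 - <<'E'
import cv2
a=cv2.imread('pics/scene0.png');b=cv2.imread('pics/top0.png')
cv2.imwrite('pics/s_fix.png',cv2.resize(a[235:375,130:270],None,fx=4,fy=4,interpolation=2))
cv2.imwrite('pics/s_desk.png',cv2.resize(a[165:275,275:435],None,fx=5,fy=5,interpolation=2))
cv2.imwrite('pics/t_fix.png',cv2.resize(b[215:385,395:505],None,fx=3.5,fy=3.5,interpolation=2))
cv2.imwrite('pics/t_desk.png',cv2.resize(b[215:375,155:335],None,fx=3.7,fy=3.7,interpolation=2))
E
```

```text
(no output)
```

View pics/s_fix.png

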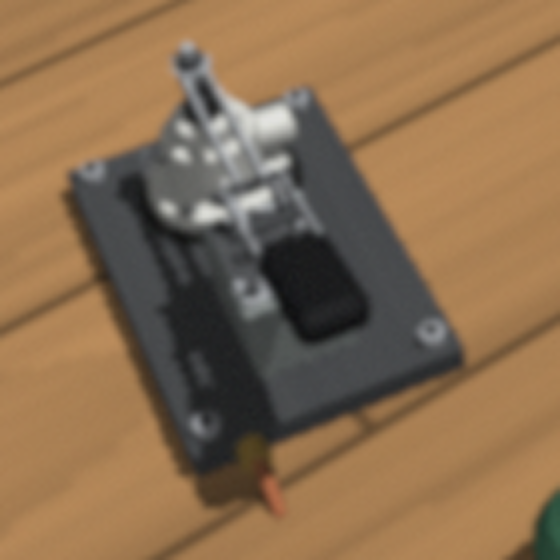

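View pics/t_fix.png

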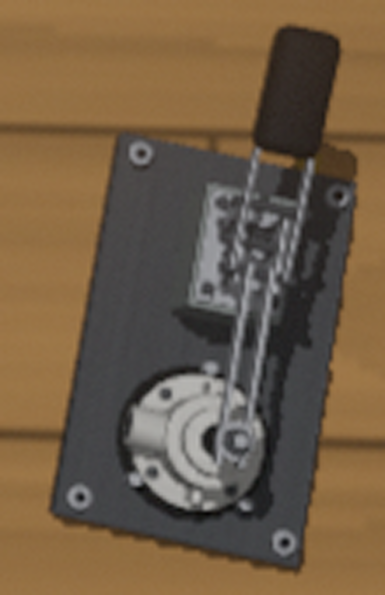

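View pics/s_desk.png

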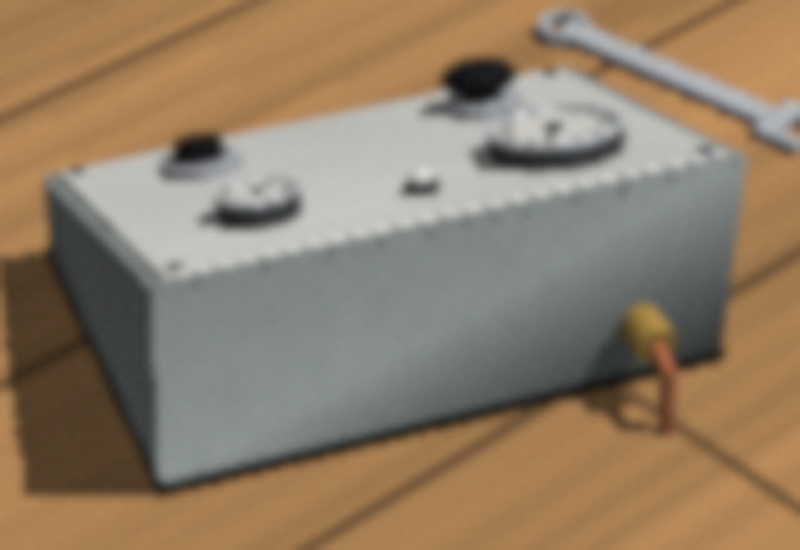

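View pics/t_desk.png

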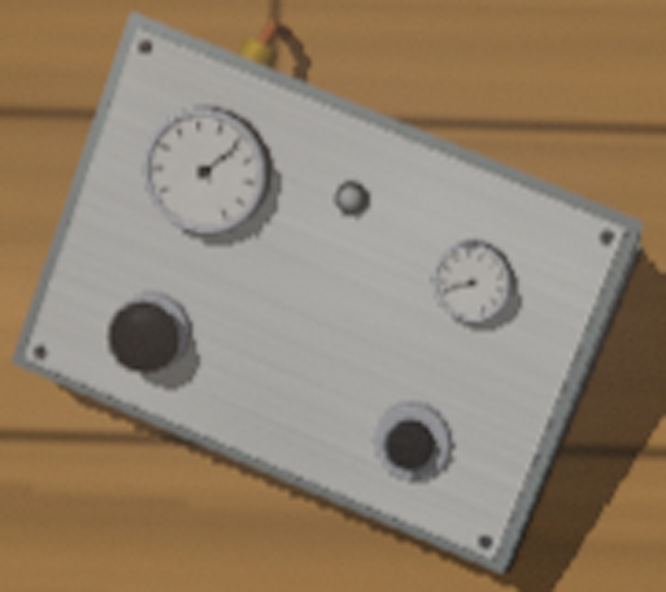

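```bash
cat > fit.py <<'E'
from h import *
from scipy.optimize import least_squares
S=pickle.load(open('scene0.pkl','rb'));T=pickle.load(open('top0.pkl','rb'))
s=lambda x,y:(x/5+275-.4,y/5+165-.4)
t=lambda x,y:(x/3.7+155-.4,y/3.7+215-.4)
a=np.radians(20)
def w(p,L):
    c,q=np.cos(p[2]),np.sin(p[2]);return np.array([p[0]+c*L[0]-q*L[1],p[1]+q*L[0]+c*L[1],L[2]])
def pan(u,v,h): # along slope u, y v, height h
    return [u*np.cos(a)-h*np.sin(a),v,91.5+u*np.sin(a)+h*np.cos(a)]
obs=[(T,t(135,14),lambda p:[100,150,128]),(T,t(640,225),lambda p:[100,-150,128]),(T,t(15,360),lambda p:[-100,150,55]),(T,t(507,572),lambda p:[-100,-150,55]),
(S,s(740,158),lambda p:[100,150,128]),(S,s(155,287),lambda p:[100,-150,128]),(S,s(48,180),lambda p:[-100,-150,55]),
(T,t(204,171),lambda p:pan(p[3]+98,78,15)),(T,t(472,283),lambda p:pan(p[3]+98,-78,15)),
(T,t(410,445),lambda p:pan(p[3],-78,18)),(T,t(147,335),lambda p:pan(p[3],78,27)),
(S,s(200,144),lambda p:pan(p[3],-78,18)),(S,s(555,130),lambda p:pan(p[3]+98,78,15)),(S,s(259,194),lambda p:pan(p[3]+98,-78,15))]
def res(p): return np.concatenate([proj(d,w(p,g(p)))-np.array(uv) for d,uv,g in obs])
r=least_squares(res,[500,200,-.35,-50],loss='soft_l1');p=r.x
print(p,np.degrees(p[2]));print(np.round(res(p).reshape(-1,2),1))
print('gauge',w(p,pan(p[3]+98,78,15)),'tri',tri([S,T],[s(555,130),t(204,171)]))
print('start',w(p,pan(p[3],-78,18)),'tri',tri([S,T],[s(200,144),t(410,445)]))
print('stop',w(p,pan(p[3],78,28)))
print('n',w(p,[-np.sin(a),0,np.cos(a)])-w(p,[0,0,0]))
sc=[(187/4+130-.4,48/4+235-.4),(237/3.5+395-.4,441/3.5+215-.4)]
print('screw',tri([S,T],sc),onz(S,*sc[0],126),onz(T,*sc[1],126))
for n,d,b in [('handle',T,[(278/3.5+395,40/3.5+215)])]:
    print(n,onz(d,*b[0],140))
st=env.state();print(st['eef_pos'],st['t'])
E
python3 fit.py
```

```text
[ 5.14706699e+02  2.44384230e+02 -3.66861578e-01 -5.31950784e+01] -21.019620061153702
[[-0.3 -1. ]
 [ 1.7 -0.9]
 [-0.6  0.5]
 [-0.6  0.4]
 [ 1.7 -0.1]
 [-0.3  0.5]
 [-0.7 -0.8]
 [ 1.1 -0.5]
 [ 0.9 -0.6]
 [ 0.1  0.3]
 [-1.5  0.9]
 [-0.3 -1. ]
 [ 0.3 -0.4]
 [-0.3 -0.3]]
gauge [577.19664541 303.93233036 120.91957503] tri [575.84776717 305.7780009  118.56068052]
start [434.32159251 191.71247012  90.22067885] tri [434.93521597 192.13585544  87.39687596]
stop [487.08424784 338.55864808  99.61760505]
n [-0.31926132  0.12267839  0.93969262]
screw [ 433.10450238 -191.70853006  123.6269694 ] [ 434.57771658 -193.95594268  126.        ] [ 433.9109761  -189.50802797  126.        ]
handle [ 655.99458143 -215.57618203  140.        ]
[ 272.8441177  -562.27140332  231.30265358] 1.1
```

```bash
cat > go.py <<'E'
from h import *; import sys
from scipy.spatial.transform import Rotation as Ro
# go.py x y z tilt(0/1)
def go(p,zax=None):
    st=env.state();R=Ro.from_quat(st['ee_rot']);M=R.as_matrix()
    print('t',st['t'],'tcp',np.round(st['eef_pos'],1),'F',np.round(st['wrist_force'],2),'open',round(st['opening'],1),'q',np.round(st['joint_pos'],2))
    print('zaxis',np.round(M[:,2],4))
    print('shift m',np.round(M.T@(np.array(p)-st['eef_pos'])/1000,4))
    if zax is not None:
        zl=M.T@np.array(zax);zl/=np.linalg.norm(zl)
        r=np.cross([0,0,1],zl);sn=np.linalg.norm(r);print('rot deg',np.round(np.degrees(np.arctan2(sn,zl[2]))*r/max(sn,1e-9),2))
p=[float(x) for x in sys.argv[1:4]]
go(p,[0.319,-0.1227,-0.9397] if len(sys.argv)>4 and sys.argv[4]=='1' else [0,0,-1])
E
python3 go.py 433.5 -191.5 225
```

```text
t 1.1 tcp [ 272.8 -562.3  231.3] F [-0.45  0.48  0.19] open 85.5 q [-1.24  0.05  1.61  0.    1.48 -0.12]
zaxis [-0.  0. -1.]
shift m [ 0.3064 -0.2634  0.0063]
rot deg [-0. -0.  0.]
```

Request:
jog_arm(
  translation=[
    [0.306,-0.263,0.006],
    [0.306,-0.263,0.006],
    [0.306,-0.263,0.006],
    [0.306,-0.263,0.006],
    [0.306,-0.263,0.006],
  ],
  rot=[
    [0,0,0],
    [0,0,0],
    [0,0,0],
    [0,0,0],
    [0,0,0],
  ],
  claw=[1,1,1,1,1],
)

```text
t: 1.52
eef_pos: [356.0, -369.5, 228.2]
ee_rot: [0.975, 0.224, 0.0, 0.0]
wrist_force: [2.2, -0.1, 0.5]
opening: 25.5
```

```bash
python3 go.py 433.5 -191.5 225
```

```text
t 1.5167 tcp [ 356.  -369.5  228.2] F [ 2.24 -0.05  0.51] open 25.5 q [-0.95 -0.22  1.87  0.    1.49  0.17]
zaxis [ 4.e-04 -2.e-04 -1.e+00]
shift m [ 0.1473 -0.1264  0.0032]
rot deg [ 0.02 -0.02  0.  ]
```

Request:
jog_arm(
  translation=[
    [0.147,-0.126,0.003],
    [0.147,-0.126,0.003],
    [0.147,-0.126,0.003],
    [0.147,-0.126,0.003],
    [0.147,-0.126,0.003],
  ],
  rot=[
    [0,0,0],
    [0,0,0],
    [0,0,0],
    [0,0,0],
    [0,0,0],
  ],
  claw=[1,1,1,1,1],
)

```text
t: 1.93
eef_pos: [433.7, -190.5, 225.4]
ee_rot: [0.974, 0.225, 0.001, -0.0]
wrist_force: [0.1, -0.1, -1.0]
opening: -0.2
```

```bash
python3 go.py 433.5 -191.5 150; python3 - <<'E'
from h import *
S=shoot('scene','s1');T=shoot('top','t1')
p=env.state()['eef_pos'];print(p,proj(S,p),proj(T,p),proj(S,[433.5,-191.5,126]),proj(T,[433.5,-191.5,126]))
a=cv2.imread('pics/s1.png');b=cv2.imread('pics/t1.png')
cv2.imwrite('pics/c1.png',np.hstack([cv2.resize(a[205:345,110:250],(400,400)),cv2.resize(b[260:400,390:530],(400,400))]))
E
```

```text
t 1.9333 tcp [ 433.7 -190.5  225.4] F [ 0.07 -0.1  -0.97] open -0.2 q [-0.57 -0.32  1.96  0.    1.5   0.55]
zaxis [ 1.1e-03  5.0e-04 -1.0e+00]
shift m [-0.0007  0.0008  0.0754]
rot deg [-0.   -0.07  0.  ]
[ 434.01795467 -190.30215721  225.34372198] [168.63256486 209.22398266] [478.78969427 340.30452419] [177.1272571  245.86911178] [463.35971381 340.84673545]
```

View pics/c1.png

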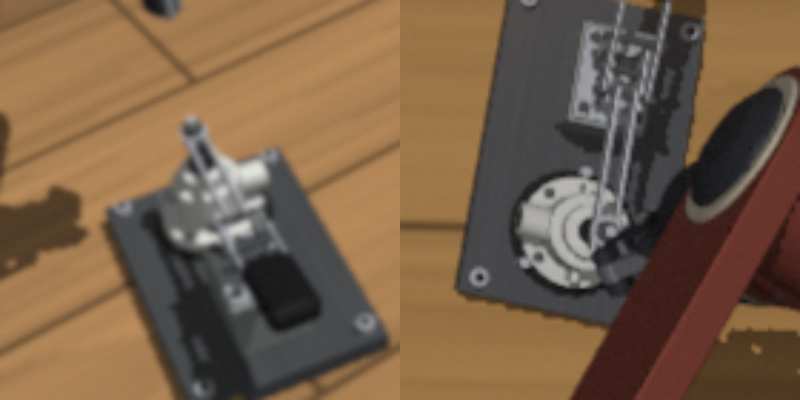

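The scene picture shows the closed fingertips at about (167,209), agreeing with the projected TCP (168.6,209.2), and the screw top at (177,247), agreeing with the estimate. Descending to 24 mm above it.

Request:
jog_arm(
  translation=[
    [-0.001,0.001,0.035],
    [-0.001,0.001,0.065],
    [-0.001,0.001,0.075],
    [-0.001,0.001,0.075],
    [-0.001,0.001,0.075],
  ],
  rot=[
    [0,0,0],
    [0,0,0],
    [0,0,0],
    [0,0,0],
    [0,0,0],
  ],
  claw=[1,1,1,1,1],
)

```text
t: 2.45
eef_pos: [432.3, -195.5, 150.5]
ee_rot: [0.975, 0.224, -0.0, -0.0]
wrist_force: [0.5, -0.5, 0.1]
opening: 0.1
```

```bash
python3 go.py 433.5 -191.5 150; python3 - <<'E'
from h import *
S=shoot('scene','s2');T=shoot('top','t2')
a=cv2.imread('pics/s2.png');b=cv2.imread('pics/t2.png')
cv2.imwrite('pics/c2.png',np.hstack([cv2.resize(a[205:305,130:230],(400,400)),cv2.resize(b[290:390,410:510],(400,400))]))
E
```

```text
t 2.45 tcp [ 432.3 -195.5  150.5] F [ 0.47 -0.54  0.1 ] open 0.1 q [-0.58 -0.26  2.04 -0.    1.36  0.54]
zaxis [-5.e-04  2.e-04 -1.e+00]
shift m [ 0.0028 -0.0031  0.0005]
rot deg [-0.02  0.02  0.  ]
```

View pics/c2.png

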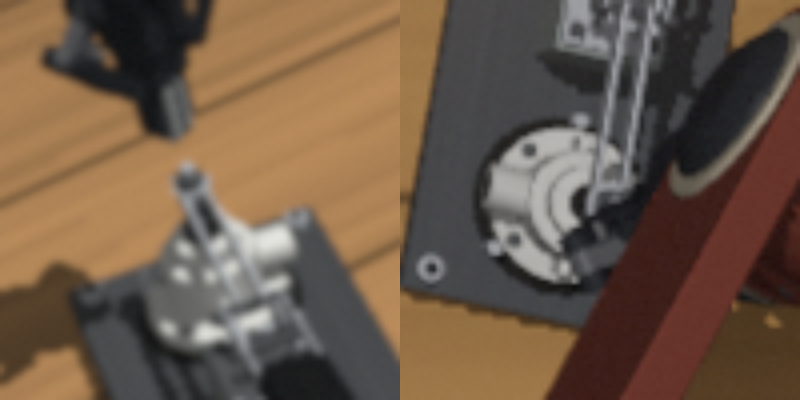

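The fingertips hang about 24 mm above the spindle, at (173,239) against the screw at (177,247) in the scene view. I'll correct 4 mm and hold.

Request:
jog_arm(
  translation=[
    [0.003,-0.003,0],
    [0.003,-0.003,0],
    [0.003,-0.003,0],
    [0.003,-0.003,0],
    [0.003,-0.003,0],
  ],
  rot=[
    [0,0,0],
    [0,0,0],
    [0,0,0],
    [0,0,0],
    [0,0,0],
  ],
  claw=[1,1,1,1,1],
)

```text
t: 2.97
eef_pos: [434.0, -191.0, 150.6]
ee_rot: [0.975, 0.224, 0.0, 0.0]
wrist_force: [0.6, -0.0, -0.3]
opening: -0.2
```

Request:
jog_arm(
  translation=[
    [0,0,0],
    [0,0,0],
    [0,0,0],
    [0,0,0],
    [0,0,0],
  ],
  rot=[
    [0,0,0],
    [0,0,0],
    [0,0,0],
    [0,0,0],
    [0,0,0],
  ],
  claw=[1,1,1,1,1],
)

```text
t: 3.38
eef_pos: [433.8, -190.9, 150.1]
ee_rot: [0.975, 0.224, -0.0, -0.0]
wrist_force: [0.5, 0.3, -0.5]
opening: -0.0
```

Request:
jog_arm(
  translation=[
    [0,0,0],
    [0,0,0],
    [0,0,0],
    [0,0,0],
    [0,0,0],
  ],
  rot=[
    [0,0,0],
    [0,0,0],
    [0,0,0],
    [0,0,0],
    [0,0,0],
  ],
  claw=[1,1,1,1,1],
)

```text
t: 3.8
eef_pos: [433.9, -190.9, 150.2]
ee_rot: [0.975, 0.224, 0.0, -0.0]
wrist_force: [0.1, -0.5, -0.3]
opening: 0.0
```

Request:
jog_arm(
  translation=[
    [0,0,0],
    [0,0,0],
    [0,0,0],
    [0,0,0],
    [0,0,0],
  ],
  rot=[
    [0,0,0],
    [0,0,0],
    [0,0,0],
    [0,0,0],
    [0,0,0],
  ],
  claw=[1,1,1,1,1],
)

```text
t: 4.22
eef_pos: [433.9, -190.9, 150.2]
ee_rot: [0.975, 0.224, 0.0, -0.0]
wrist_force: [0.0, 0.2, 0.8]
opening: -0.0
```

Request:
jog_arm(
  translation=[
    [0,0,0],
    [0,0,0],
    [0,0,0],
    [0,0,0],
    [0,0,0],
  ],
  rot=[
    [0,0,0],
    [0,0,0],
    [0,0,0],
    [0,0,0],
    [0,0,0],
  ],
  claw=[1,1,1,1,1],
)

```text
t: 4.63
eef_pos: [433.9, -190.9, 150.2]
ee_rot: [0.975, 0.224, -0.0, 0.0]
wrist_force: [-0.6, 0.8, -0.5]
opening: 0.1
```

Request:
jog_arm(
  translation=[
    [0,0,0],
    [0,0,0],
    [0,0,0],
    [0,0,0],
    [0,0,0],
  ],
  rot=[
    [0,0,0],
    [0,0,0],
    [0,0,0],
    [0,0,0],
    [0,0,0],
  ],
  claw=[1,1,1,1,1],
)

```text
t: 5.05
eef_pos: [433.9, -190.9, 150.2]
ee_rot: [0.975, 0.224, 0.0, -0.0]
wrist_force: [-0.2, -0.2, 0.1]
opening: -0.0
```

```bash
python3 go.py 433.5 -191.5 250
```

```text
t 5.05 tcp [ 433.9 -190.9  150.2] F [-0.17 -0.23  0.14] open -0.0 q [-0.57 -0.26  2.04  0.    1.36  0.55]
zaxis [ 0.  0. -1.]
shift m [-0.0006  0.0003 -0.0998]
rot deg [-0. -0.  0.]
```

Request:
jog_arm(
  translation=[
    [0,0,-0.04],
    [0,0,-0.08],
    [0,0,-0.08],
    [0,0,-0.08],
    [0,0,-0.08],
  ],
  rot=[
    [0,0,0],
    [0,0,0],
    [0,0,0],
    [0,0,0],
    [0,0,0],
  ],
  claw=[1,1,1,1,1],
)

```text
t: 5.47
eef_pos: [433.9, -190.9, 230.2]
ee_rot: [0.975, 0.224, 0.0, 0.0]
wrist_force: [-0.1, -0.2, -0.7]
opening: -0.1
```

```bash
python3 go.py 577 304.5 230
```

```text
t 5.4667 tcp [ 433.9 -190.9  230.2] F [-0.1  -0.24 -0.73] open -0.1 q [-0.57 -0.32  1.95 -0.    1.51  0.55]
zaxis [ 3.e-04 -2.e-04 -1.e+00]
shift m [ 3.451e-01 -3.832e-01  1.000e-04]
rot deg [ 0.02 -0.01  0.  ]
```

Request:
jog_arm(
  translation=[
    [0.345,-0.383,0],
    [0.345,-0.383,0],
    [0.345,-0.383,0],
    [0.345,-0.383,0],
    [0.345,-0.383,0],
  ],
  rot=[
    [0,0,0],
    [0,0,0],
    [0,0,0],
    [0,0,0],
    [0,0,0],
  ],
  claw=[1,1,1,1,1],
)

```text
t: 5.88
eef_pos: [490.8, 11.2, 228.0]
ee_rot: [0.975, 0.224, -0.001, -0.001]
wrist_force: [1.1, -0.4, 0.2]
opening: 0.3
```

```bash
python3 go.py 577 304.5 230
```

```text
t 5.8833 tcp [490.8  11.2 228. ] F [ 1.1  -0.38  0.22] open 0.3 q [-0.13 -0.27  1.92 -0.    1.5   0.99]
zaxis [-3.1e-03  4.0e-04 -1.0e+00]
shift m [ 0.2055 -0.2264 -0.0022]
rot deg [-0.1   0.15  0.  ]
```

Request:
jog_arm(
  translation=[
    [0.205,-0.226,-0.002],
    [0.205,-0.226,-0.002],
    [0.205,-0.226,-0.002],
    [0.205,-0.226,-0.002],
    [0.205,-0.226,-0.002],
  ],
  rot=[
    [0,0,0],
    [0,0,0],
    [0,0,0],
    [0,0,0],
    [0,0,0],
  ],
  claw=[1,1,1,1,1],
)

```text
t: 6.3
eef_pos: [549.3, 211.1, 229.0]
ee_rot: [0.975, 0.224, -0.002, 0.0]
wrist_force: [0.6, -0.5, 0.4]
opening: 0.2
```

```bash
python3 go.py 577 304.5 230
```

```text
t 6.3 tcp [549.3 211.1 229. ] F [ 0.59 -0.52  0.37] open 0.2 q [ 0.24 -0.03  1.7  -0.    1.48  1.36]
zaxis [-0.0037 -0.0011 -1.    ]
shift m [ 0.0657 -0.0719 -0.0012]
rot deg [-0.04  0.22  0.  ]
```

Request:
jog_arm(
  translation=[
    [0.066,-0.072,-0.001],
    [0.066,-0.072,-0.001],
    [0.066,-0.072,-0.001],
    [0.066,-0.072,-0.001],
    [0.066,-0.072,-0.001],
  ],
  rot=[
    [0,0,0],
    [0,0,0],
    [0,0,0],
    [0,0,0],
    [0,0,0],
  ],
  claw=[1,1,1,1,1],
)

```text
t: 6.72
eef_pos: [577.3, 302.5, 230.3]
ee_rot: [0.974, 0.225, -0.002, 0.001]
wrist_force: [0.1, 1.1, -0.3]
opening: -0.2
```

```bash
python3 go.py 577 304.5 147
```

```text
t 6.7167 tcp [577.3 302.5 230.3] F [ 0.11  1.08 -0.27] open -0.2 q [ 0.37  0.12  1.55 -0.    1.48  1.49]
zaxis [-0.0035 -0.0021 -1.    ]
shift m [ 0.0009 -0.002   0.0833]
rot deg [ 0.02  0.23 -0.  ]
```

Request:
jog_arm(
  translation=[
    [0.001,-0.001,0.035],
    [0.001,-0.001,0.065],
    [0.001,-0.001,0.078],
    [0.001,-0.001,0.078],
    [0.001,-0.001,0.078],
  ],
  rot=[
    [0,0,0],
    [0,0,0],
    [0,0,0],
    [0,0,0],
    [0,0,0],
  ],
  claw=[1,1,1,1,1],
)

```text
t: 7.13
eef_pos: [578.2, 302.7, 154.0]
ee_rot: [0.975, 0.223, -0.001, 0.0]
wrist_force: [-0.9, -0.6, 0.7]
opening: -0.0
```

```bash
python3 go.py 577 304.5 147; python3 - <<'E'
from h import *
S=shoot('scene','s3');T=shoot('top','t3')
p=env.state()['eef_pos'];print(proj(S,p),proj(T,p))
a=cv2.imread('pics/s3.png');b=cv2.imread('pics/t3.png')
cv2.imwrite('pics/c3.png',np.hstack([cv2.resize(a[140:240,320:420],(400,400)),cv2.resize(b[220:320,150:250],(400,400))]))
E
```

```text
t 7.1333 tcp [578.2 302.7 154. ] F [-0.89 -0.59  0.72] open -0.0 q [ 0.37  0.17  1.61 -0.    1.36  1.49]
zaxis [-0.0019 -0.001  -1.    ]
shift m [-0.0003 -0.0022  0.007 ]
rot deg [ 0.    0.12 -0.  ]
[387.550322   178.48944707] [207.08699881 255.87501968]
```

View pics/c3.png

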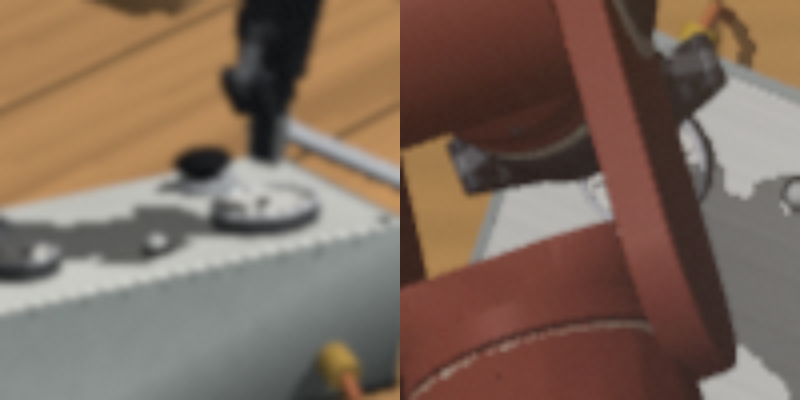

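The scene view shows the fingertips at (386,179), straight above the dial centre at (386,191), about 33 mm up. Lowering 8 mm and holding.

Request:
jog_arm(
  translation=[
    [0,-0.002,0.008],
    [0,-0.002,0.008],
    [0,-0.002,0.008],
    [0,-0.002,0.008],
    [0,-0.002,0.008],
  ],
  rot=[
    [0,0,0],
    [0,0,0],
    [0,0,0],
    [0,0,0],
    [0,0,0],
  ],
  claw=[1,1,1,1,1],
)

```text
t: 7.65
eef_pos: [578.0, 306.0, 147.0]
ee_rot: [0.975, 0.224, 0.0, -0.0]
wrist_force: [0.4, 0.8, 0.4]
opening: -0.0
```

Request:
jog_arm(
  translation=[
    [0,0,0],
    [0,0,0],
    [0,0,0],
    [0,0,0],
    [0,0,0],
  ],
  rot=[
    [0,0,0],
    [0,0,0],
    [0,0,0],
    [0,0,0],
    [0,0,0],
  ],
  claw=[1,1,1,1,1],
)

```text
t: 8.07
eef_pos: [577.8, 305.9, 146.6]
ee_rot: [0.975, 0.224, -0.0, 0.0]
wrist_force: [0.5, -0.4, 0.1]
opening: -0.1
```

Request:
jog_arm(
  translation=[
    [0,0,0],
    [0,0,0],
    [0,0,0],
    [0,0,0],
    [0,0,0],
  ],
  rot=[
    [0,0,0],
    [0,0,0],
    [0,0,0],
    [0,0,0],
    [0,0,0],
  ],
  claw=[1,1,1,1,1],
)

```text
t: 8.48
eef_pos: [577.8, 305.9, 146.6]
ee_rot: [0.975, 0.224, -0.0, -0.0]
wrist_force: [-0.2, -0.3, 0.3]
opening: -0.4
```

Request:
jog_arm(
  translation=[
    [0,0,0],
    [0,0,0],
    [0,0,0],
    [0,0,0],
    [0,0,0],
  ],
  rot=[
    [0,0,0],
    [0,0,0],
    [0,0,0],
    [0,0,0],
    [0,0,0],
  ],
  claw=[1,1,1,1,1],
)

```text
t: 8.9
eef_pos: [577.8, 305.8, 146.6]
ee_rot: [0.975, 0.224, 0.0, 0.0]
wrist_force: [-0.4, 0.2, 0.0]
opening: 0.1
```

Request:
jog_arm(
  translation=[
    [0,0,0],
    [0,0,0],
    [0,0,0],
    [0,0,0],
    [0,0,0],
  ],
  rot=[
    [0,0,0],
    [0,0,0],
    [0,0,0],
    [0,0,0],
    [0,0,0],
  ],
  claw=[1,1,1,1,1],
)

```text
t: 9.32
eef_pos: [577.8, 305.8, 146.6]
ee_rot: [0.975, 0.224, -0.0, -0.0]
wrist_force: [0.6, -0.0, -0.6]
opening: 0.1
```

Request:
jog_arm(
  translation=[
    [0,0,0],
    [0,0,0],
    [0,0,0],
    [0,0,0],
    [0,0,0],
  ],
  rot=[
    [0,0,0],
    [0,0,0],
    [0,0,0],
    [0,0,0],
    [0,0,0],
  ],
  claw=[1,1,1,1,1],
)

```text
t: 9.73
eef_pos: [577.8, 305.9, 146.6]
ee_rot: [0.975, 0.224, 0.0, -0.0]
wrist_force: [-0.6, -0.5, -0.6]
opening: -0.2
```

Request:
jog_arm(
  translation=[
    [0,0,-0.04],
    [0,0,-0.065],
    [0,0,-0.065],
    [0,0,-0.065],
    [0,0,-0.065],
  ],
  rot=[
    [0,0,0],
    [0,0,0],
    [0,0,0],
    [0,0,0],
    [0,0,0],
  ],
  claw=[1,1,1,1,1],
)

```text
t: 10.15
eef_pos: [577.6, 305.8, 211.1]
ee_rot: [0.975, 0.224, -0.0, 0.0]
wrist_force: [0.1, 0.8, -0.4]
opening: -0.3
```

```bash
python3 go.py 410 201 205 1; python3 -c "
import numpy as np
n=np.array([-.3193,.1227,.9397])
for h in (70,20,10): print(h,np.array([434.5,192,89])+h*n)"
```

```text
t 10.15 tcp [577.6 305.8 211.1] F [ 0.08  0.75 -0.37] open -0.3 q [ 0.37  0.13  1.56 -0.    1.45  1.49]
zaxis [-6.e-04 -2.e-04 -1.e+00]
shift m [-0.1965  0.0211  0.0062]
rot deg [-14.6   13.68   0.  ]
70 [412.149 200.589 154.779]
20 [428.114 194.454 107.794]
10 [431.307 193.227  98.397]
```

Request:
jog_arm(
  translation=[
    [-0.196,0.021,0.006],
    [-0.196,0.021,0.006],
    [-0.196,0.021,0.006],
    [-0.196,0.021,0.006],
    [-0.196,0.021,0.006],
  ],
  rot=[
    [-14.6,13.7,0],
    [-14.6,13.7,0],
    [-14.6,13.7,0],
    [-14.6,13.7,0],
    [-14.6,13.7,0],
  ],
  claw=[1,1,1,1,1],
)

```text
t: 10.57
eef_pos: [406.2, 200.1, 200.9]
ee_rot: [0.96, 0.222, 0.141, 0.098]
wrist_force: [0.1, -1.3, 0.7]
opening: -0.0
```

```bash
python3 go.py 412.1 200.6 154.8 1
```

```text
t 10.5667 tcp [406.2 200.1 200.9] F [ 0.14 -1.26  0.74] open -0.0 q [ 0.45 -0.52  2.17 -0.26  1.26  1.61]
zaxis [ 0.3141 -0.1247 -0.9412]
shift m [-0.0052 -0.0096  0.0451]
rot deg [-0.03  0.31  0.  ]
```

Request:
jog_arm(
  translation=[
    [-0.005,-0.01,0.045],
    [-0.005,-0.01,0.045],
    [-0.005,-0.01,0.045],
    [-0.005,-0.01,0.045],
    [-0.005,-0.01,0.045],
  ],
  rot=[
    [0,0,0],
    [0,0,0],
    [0,0,0],
    [0,0,0],
    [0,0,0],
  ],
  claw=[1,1,1,1,1],
)

```text
t: 10.98
eef_pos: [417.4, 202.7, 159.6]
ee_rot: [0.96, 0.221, 0.144, 0.097]
wrist_force: [-0.3, -0.8, 0.6]
opening: -0.1
```

```bash
python3 go.py 429.4 194 104 1; python3 - <<'E'
from h import *
S=shoot('scene','s4');T=shoot('top','t4')
p=env.state()['eef_pos'];print(proj(S,p),proj(T,p))
a=cv2.imread('pics/s4.png');b=cv2.imread('pics/t4.png')
cv2.imwrite('pics/c4.png',np.hstack([cv2.resize(a[130:230,260:360],(400,400)),cv2.resize(b[290:390,210:310],(400,400))]))
E
```

```text
t 10.9833 tcp [417.4 202.7 159.6] F [-0.25 -0.77  0.63] open -0.1 q [ 0.44 -0.45  2.2  -0.27  1.17  1.64]
zaxis [ 0.3184 -0.1231 -0.9399]
shift m [-0.0065 -0.0015  0.0572]
rot deg [ 0.    0.04 -0.  ]
[312.9105772  164.96190478] [255.18487765 343.62306405]
```

View pics/c4.png

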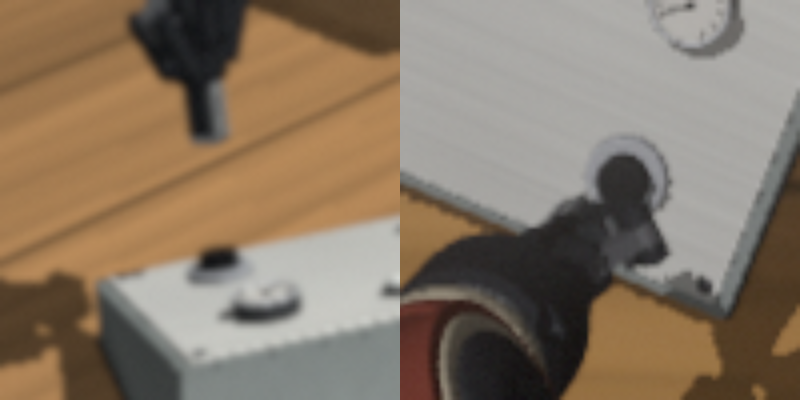

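The scene view shows the tilted tips at (312,165), matching the projection, with the button head at (314,194). Approaching to about 16 mm off the button.

Request:
jog_arm(
  translation=[
    [-0.006,-0.001,0.025],
    [-0.006,-0.001,0.045],
    [-0.006,-0.001,0.057],
    [-0.006,-0.001,0.057],
    [-0.006,-0.001,0.057],
  ],
  rot=[
    [0,0,0],
    [0,0,0],
    [0,0,0],
    [0,0,0],
    [0,0,0],
  ],
  claw=[1,1,1,1,1],
)

```text
t: 11.5
eef_pos: [429.7, 193.7, 104.2]
ee_rot: [0.96, 0.221, 0.144, 0.097]
wrist_force: [0.3, 0.7, 0.2]
opening: -0.1
```

```bash
python3 go.py 434.5 192 89 1; python3 - <<'E'
from h import *
S=shoot('scene','s5');T=shoot('top','t5')
p=env.state()['eef_pos'];print(proj(S,p),proj(T,p))
a=cv2.imread('pics/s5.png');b=cv2.imread('pics/t5.png')
cv2.imwrite('pics/c5.png',np.hstack([cv2.resize(a[160:220,285:345],(400,400)),cv2.resize(b[300:360,235:295],(400,400))]))
E
```

```text
t 11.5 tcp [429.7 193.7 104.2] F [0.33 0.66 0.24] open -0.1 q [ 0.41 -0.37  2.23 -0.28  1.04  1.64]
zaxis [ 0.3183 -0.1231 -0.94  ]
shift m [-0.0001 -0.0004  0.0161]
rot deg [ 0.    0.05 -0.  ]
[313.96454725 186.39276816] [263.34108949 337.11903655]
```

View pics/c5.png

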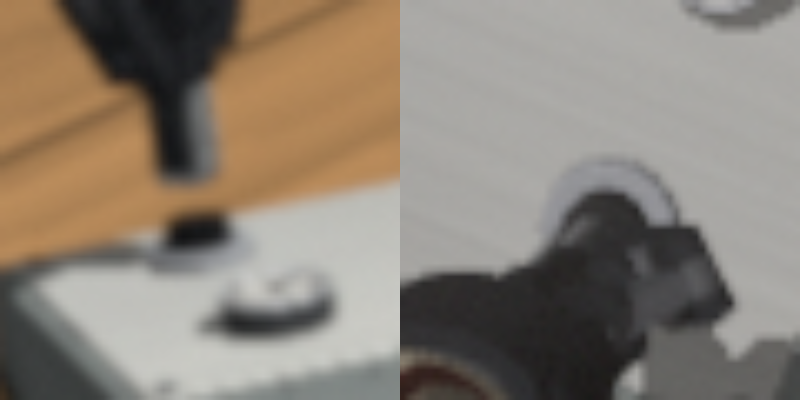

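The tips are about 13–16 mm from the button head, with at most 3 mm sideways offset. Advancing in small steps while watching the force.

Request:
jog_arm(
  translation=[
    [0,0,0.006],
    [0,0,0.012],
    [0,0,0.015],
    [0,0,0.015],
    [0,0,0.015],
  ],
  rot=[
    [0,0,0],
    [0,0,0],
    [0,0,0],
    [0,0,0],
    [0,0,0],
  ],
  claw=[1,1,1,1,1],
)

```text
t: 12.02
eef_pos: [434.1, 191.8, 90.2]
ee_rot: [0.96, 0.221, 0.144, 0.097]
wrist_force: [-1.5, -0.3, 0.6]
opening: 0.3
```

Request:
jog_arm(
  translation=[
    [0,0,0.002],
    [0,0,0.002],
    [0,0,0.002],
  ],
  rot=[
    [0,0,0],
    [0,0,0],
    [0,0,0],
  ],
  claw=[1,1,1],
)

```text
t: 12.27
eef_pos: [434.9, 191.6, 88.6]
ee_rot: [0.96, 0.221, 0.144, 0.097]
wrist_force: [-2.4, 0.4, 2.7]
opening: -0.4
```

Request:
jog_arm(
  translation=[
    [0,0,0.002],
    [0,0,0.002],
    [0,0,0.002],
  ],
  rot=[
    [0,0,0],
    [0,0,0],
    [0,0,0],
  ],
  claw=[1,1,1],
)

```text
t: 12.52
eef_pos: [435.7, 191.4, 86.8]
ee_rot: [0.96, 0.221, 0.144, 0.097]
wrist_force: [-2.1, 1.0, 2.8]
opening: 0.1
```

Request:
jog_arm(
  translation=[
    [0,0,0.002],
    [0,0,0.002],
    [0,0,0.002],
  ],
  rot=[
    [0,0,0],
    [0,0,0],
    [0,0,0],
  ],
  claw=[1,1,1],
)

```text
t: 12.77
eef_pos: [436.4, 191.2, 84.9]
ee_rot: [0.96, 0.221, 0.145, 0.097]
wrist_force: [-2.3, 0.3, 3.3]
opening: -0.1
```

Request:
jog_arm(
  translation=[
    [0,0,0.001],
    [0,0,0.001],
    [0,0,0.001],
  ],
  rot=[
    [0,0,0],
    [0,0,0],
    [0,0,0],
  ],
  claw=[1,1,1],
)

```text
t: 13.02
eef_pos: [436.6, 191.2, 84.6]
ee_rot: [0.96, 0.22, 0.144, 0.097]
wrist_force: [-7.2, 1.3, 9.5]
opening: -0.2
```

The force stepped to about 12 N after about 6 mm of travel, so the button is at its end stop. Holding briefly, then retracting.

Request:
jog_arm(
  translation=[
    [0,0,0],
    [0,0,0],
    [0,0,0],
  ],
  rot=[
    [0,0,0],
    [0,0,0],
    [0,0,0],
  ],
  claw=[1,1,1],
)

```text
t: 13.27
eef_pos: [436.5, 191.2, 84.6]
ee_rot: [0.96, 0.22, 0.144, 0.097]
wrist_force: [-7.1, 0.0, 10.7]
opening: -0.0
```

Request:
jog_arm(
  translation=[
    [0,0,-0.015],
    [0,0,-0.045],
    [0,0,-0.08],
    [0,0,-0.1],
    [0,0,-0.1],
  ],
  rot=[
    [0,0,0],
    [0,0,0],
    [0,0,0],
    [0,0,0],
    [0,0,0],
  ],
  claw=[1,1,1,1,1],
)

```text
t: 13.68
eef_pos: [406.3, 204.7, 183.0]
ee_rot: [0.959, 0.221, 0.149, 0.096]
wrist_force: [0.4, 0.8, 0.9]
opening: -0.1
```

Request:
jog_arm(
  translation=[
    [0,0,0],
    [0,0,0],
    [0,0,0],
    [0,0,0],
    [0,0,0],
  ],
  rot=[
    [0,0,0],
    [0,0,0],
    [0,0,0],
    [0,0,0],
    [0,0,0],
  ],
  claw=[1,1,1,1,1],
)

```text
t: 14.1
eef_pos: [404.0, 202.7, 176.1]
ee_rot: [0.96, 0.221, 0.143, 0.097]
wrist_force: [0.3, -0.3, 0.4]
opening: 0.3
```

```bash
python3 go.py 434.5 192 89 1; python3 - <<'E'
from h import *
S=shoot('scene','s6');T=shoot('top','t6')
a=cv2.imread('pics/s6.png');b=cv2.imread('pics/s5.png')
a0=cv2.imread('pics/scene0.png')
cv2.imwrite('pics/c6.png',np.hstack([cv2.resize(a[165:225,285:345],(400,400)),cv2.resize(a0[165:225,285:345],(400,400))]))
for n,d in (('scene',S),('top',T)):
    o=pickle.load(open(n+'0.pkl','rb'))['img'].astype(int);m=(abs(o-d['img']).max(2)>50)
    for nm,(x,y,w,h) in ({'h1':(375,284,36,36),'h2':(330,305,33,38),'wr':(383,163,58,32),'oil':(264,352,36,44)} if n=='scene' else {'h1':(287,160,40,38),'h2':(340,168,40,40),'wr':(110,268,20,90),'oil':(423,145,37,56)}).items(): print(n,nm,m[y:y+h,x:x+w].sum())
E
```

```text
t 14.1 tcp [404.  202.7 176.1] F [ 0.25 -0.34  0.42] open 0.3 q [ 0.46 -0.5   2.2  -0.27  1.21  1.64]
zaxis [ 0.3174 -0.1236 -0.9402]
shift m [ 0.0012 -0.0002  0.0929]
rot deg [ 0.    0.11 -0.  ]
scene h1 0
scene h2 0
scene wr 0
scene oil 0
top h1 0
top h2 0
top wr 0
top oil 0
```

View pics/c6.png

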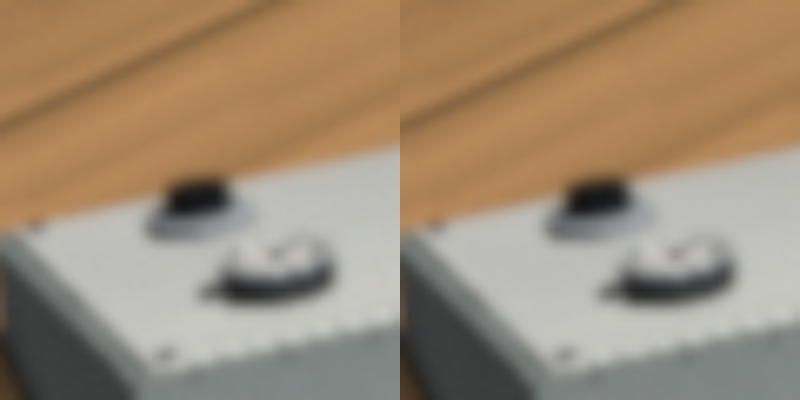

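The start button at (314,194) looks the same as before the press, so it is back out. The picture patches around the loose things haven't changed, and the arm is clear.

```bash
python3 -c "
from bench import env
print(env.job_done())"
```

```text
the job is handed in; nothing more can be done
None
```

I did the pointing check and then the start press in the order asked, and handed the job in at about 14 s of the 61 s allowed. The hand-in gives no verdict, so the results below are my own measurements.

- **Clamp screw:** the closed fingertips were held about 24 mm above it, and about 1 mm off my estimate sideways, for roughly 2.5 s. The two camera estimates of the screw top differed by up to 4.5 mm, well inside the 20 mm allowed.
- **Large gauge:** the fingertips were held about 26 mm above the dial centre, within about 2 mm sideways, for roughly 2.5 s. The wrist force showed only noise, so I saw no contact. A first stop at 33 mm was too high, so I lowered it before holding.
- **Start button:** I pressed it square to the panel. It travelled about 6 mm from first contact, then the force stepped from about 4 N to about 12 N, which I take as fully in. After I withdrew, it looked the same as before the press.

**Last checks:** the picture areas around both housings, the wrench and the oil can were unchanged in both cameras. The tool was about 90 mm clear of the button, with wrist force near zero. I never went near the stop button, but I did not check it separately in the final picture. None of these checks failed.

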